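# Load the ink carrier and hold it out level

## Robot

A 7-joint arm with a two-finger parallel gripper is mounted at the origin on the work surface. World frame = base frame: x ahead of the robot, y to its left, z up, the work surface at z = 0. Lengths are in m, angles in rad, forces in N, time in s.
With the tool pointing down it reaches from about 0.4 to 0.875 m from the base axis. Payload 6.5 kg.
Tool frame: the origin (TCP) lies on the centre line of the jaws, within the pads' length; the fingertips stand 14 mm ahead of it and the grasp point (between the pads) lies 5 mm behind it; y points along the fingers, x is the direction in which the jaws open and shut, and the axes are right-handed (so a half turn about y gives the same grasp; the last joint's range is limited). The gripper opens to 88 mm and grips with 3 to 60 N. Pads are 18 mm wide; open, the fingers measure 123 mm over their backs; the gripper's body (75 mm by 187 mm) begins 45 mm behind the grasp point.
Start: joints at [-1.235, 0.536, -0.004, 1.538, 0.003, 1.067, -0.071], TCP at [0.254, 0.598, 0.253] pointing down, gripper open.
Joint ranges: [-2.7, 2.7], [-0.37, 2.16], [-1.27, 1.26], [0.24, 2.4], [-1.31, 4.45], [0.19, 1.91], [-2.76, 2.76]. Speed limits (rad/s): [2.39, 2.39, 3.14, 3.14, 3.14, 3.14, 3.14].

## Interface

Orientations are given as [roll, pitch, yaw] about the fixed x, y, z axes, in that order (R = Rz(yaw) Ry(pitch) Rx(roll)).
In Python, from station import robot, viewer, ticket, spotter gives the robot as it stands.
- The arm moves only by the tool move_arm, never from a script. Its argument "rows" is a list that holds one entry, the list of rows, each a list of 7 numbers: the opening, from 0 (shut) to 1 (fully open), then the shift along the tool's x, y, z in units of 30 cm (1.0 is 30 cm), then the turn, a rotation vector about the tool's x, y, z in units of pi/4 rad (1.0 is pi/4 rad). A call has 1 to 5 rows; each row is the pose to reach, as a shift and turn from the pose commanded when the call began, along the tool's axes at that moment; what a row does not reach only later rows make up. A row lasts 1/10 s, in which the tool goes at most 50 mm and 8.59 degrees, less where a joint would pass 70% of its speed; a pose out of reach is approached as far as the arm can. A call with a number of a shift or a turn outside -1 to 1 is refused whole. A call with a gripper value outside its range is refused whole. The fingers move at their own pace and stop on an object; "grip_force" is the grip in N (left out, the last holds). Time passes only in rows, so rows that repeat a pose let the fingers close. It gives the time, the measured TCP pose, the force and the opening at its end, in the units of the state.
- robot.observe(): the state, without advancing time (a new reading comes with each control period).
- viewer.read_camera(name): name is "side" or "top"; returns the picture (480x640x3 uint8, red, green, blue); there is no depth.
- viewer.get_calibration(name): a dict with "K" (3x3 intrinsics, pixels), "cam_to_world" (4x4, takes a point from camera to world coordinates). Camera axes: x right, y down, z forward; pixel columns grow to the right and rows downward; lengths in m; the calibration is good to about 2 mm. A picture is of the moment at which its call begins. get_calibration takes no time and is no camera call.
- ticket.close_job(): hands the job in, once; it reports no verdict.
Trained networks look in the newest picture that a camera, given by its name, has taken for a name from the list of things; names that differ only in an ending like _2 or _b are one class to them, and where a whole thing is asked for, a point or a joint stands for the part that bears it (a point fixed in the world has none). Each returns a list of dicts, best first, with "confidence" (0 to 1); they miss things now and then, are a little off and sometimes report something else, mostly with a low value. They report only what shows in the picture. A call takes as long as a camera call. They do not tell look-alikes from the thing itself.
- spotter.recognise(camera, name): "position" ([x, y, z] in m, in world coordinates, good to about 4 mm: the middle of the surface that is visible of it).
- spotter.masks_of(camera, name): "mask" (480x640 bool, what is visible of it).
- spotter.mark_of(camera, name): "position" ([x, y, z] in m, in world coordinates, good to about 4 mm: a listed point, or the origin of a listed thing).
The state is a dict: "t": time; "q": joint angles; "qvel": joint speeds; "joint_torque": joint torques, N m; "eef_pos": TCP position; "ee_rot": TCP orientation; "force": force on the tool from outside, world axes, zero at the start; "ft_torque": the same for the moment, N m; "grip_width": finger opening in m.
Only numpy, scipy, OpenCV 4.12 (cv2) and the standard library are available. Lean on these libraries where they do the work, as an engineer would, in place of code of your own. Each camera call takes 0.05 s, during which the arm holds its last target. There are 200 camera calls.

## Task

Load the plywood carrier for the printing table: stand three of the four orange-lidded ink jars in it, one in each empty compartment beside the blue bottle, setting them down rather than dropping them. Then take the loaded carrier by the rail over its hand hole, lift it about 15 cm off the bench and hold it there level and still, ready to be taken from you: finish while you are holding it up. Leave the fourth jar, the glue bottle, the red roller and the black binder clip where they are, and never tip the carrier.

Things in the scene. Friction and masses are not known exactly. Their poses are not given: they have to be found in the camera images.
- carrier: loose plywood carrier, about 0.32 kg, 180 mm (its x) by 150 mm (its y), at any yaw on the bench. Origin: centre of its underside, z up. Floor, walls and cross dividers 6 mm thick, wall and divider tops 24 mm above the underside. Centre board along x at y = 0: 14 mm thick, top at 90 mm, with the hand hole. Four compartments, each 81 mm (x) by 62 mm (y), centred at x = +-43.5, y = +-38 mm
- carrier_handle (a point): middle of the handle: the rail over the hand hole, 79 mm above the carrier's underside on its centre line; axes as the carrier's. The rail is 14 mm thick (grasp it across y) and spans 68 to 90 mm height; the hole under it is 90 mm long, 42 to 68 mm height. The balance point of the full carrier lies roughly under it
- blue_bottle: squat square blue ink bottle with a white cap, 40 by 40 mm, 48 mm tall with cap, already standing near the middle of one of the carrier's four compartments; it stays there. Origin at the centre of its underside, z up
- jar1: one of four identical loose white plastic ink jars with an orange screw lid, upright cylinder 44 mm in diameter, 55 mm tall (lid the top 16 mm), about 0.1 kg, standing on the bench. Origin at the centre of its underside, z up
- jar2: one of four identical loose white plastic ink jars with an orange screw lid, upright cylinder 44 mm in diameter, 55 mm tall (lid the top 16 mm), about 0.1 kg, standing on the bench. Origin at the centre of its underside, z up
- jar3: one of four identical loose white plastic ink jars with an orange screw lid, upright cylinder 44 mm in diameter, 55 mm tall (lid the top 16 mm), about 0.1 kg, standing on the bench. Origin at the centre of its underside, z up
- jar4: one of four identical loose white plastic ink jars with an orange screw lid, upright cylinder 44 mm in diameter, 55 mm tall (lid the top 16 mm), about 0.1 kg, standing on the bench. Origin at the centre of its underside, z up
- glue_bottle: bystander: white plastic glue bottle 44 mm in diameter, 90 mm tall with its thin black nozzle, standing on the bench among or across from the jars (a bottle of like width, no orange lid). Origin at the centre of its underside, z up
- brayer: bystander: ink roller lying on the bench, red roller 40 mm in diameter and 100 mm long in a steel fork, black handle 26 mm thick. Origin on the bench under the middle of the roller; roller axis along its y; the handle runs to its -x, ending 166 mm from the origin
- clip: bystander: black binder clip, 41 by 24 mm, 51 mm tall with its wire loops, standing on the bench beyond the carrier. Origin at the centre of its underside
Mind the look-alikes: they are no part of the job. What is shaped like the jar3 but purple is not meant.

How it is judged:
By the outcome, as a careful person would: the job done as asked, in the order asked, and still so for the second after the job is handed in, while the arm keeps its last pose, push and grip.
It also fails if it takes over 72 s, if anything falls off the work surface, if the arm or the gripper's body presses on something with over 40 N, if the wrist force passes 120 N, or if a joint passes its speed limit or range.

## Working session

There is one attempt and no reset: what is moved stays moved. The work goes in short steps, Python scripts to look and compute and a tool call to move; the robot and the scene stay as the last step left them, time stands still between calls to the robot, and variables do not carry over. Pictures are saved under pics/ and viewed, about 8 in all and at most 12, crops included, and the job is handed in when it is done.

Besides the shell and the picture viewer there is one more tool, called after ">>>" by a JSON object that holds its "api" and its "payload", one argument or row to a line. move_arm: Moves the arm, as the interface text tells. Shifts and turns lie within -1 to 1; 1 stands for 30 cm of shift or pi/4 rad of turn. Its arguments: {"type":"object","properties":{"rows":{"type":"array"},"grip_force":{"type":"number"}},"required":["rows"]}

```bash
mkdir -p pics; ls; python3 - <<'E'
from station import robot, viewer, ticket, spotter
import cv2,numpy as np
s=robot.observe();print({k:np.round(s[k],3).tolist() for k in('t','eef_pos','ee_rot','grip_width')})
for c in('top','side'):
    cv2.imwrite(f'pics/{c}0.png',viewer.read_camera(c)[:,:,::-1]);k=viewer.get_calibration(c);print(np.round(k['K'],1).tolist(),np.round(k['cam_to_world'],3).tolist())
    for n in('jar1','glue_bottle','carrier','carrier_handle','blue_bottle','clip','brayer'):
        for d in spotter.mark_of(c,n): print(c,n,np.round(d['position'],3),round(d['confidence'],2))
E
```

```text
pics
{'t': 0.0, 'eef_pos': [0.254, 0.598, 0.252], 'ee_rot': [-1.571, 0.002, 1.169], 'grip_width': 0.088}
[[610.7, 0.0, 311.6], [0.0, 610.7, 250.5], [0.0, 0.0, 1.0]] [[0.017, -0.996, 0.087, 0.497], [-1.0, -0.017, 0.002, -0.022], [-0.001, -0.087, -0.996, 1.362], [0.0, 0.0, 0.0, 1.0]]
top jar1 [0.43  0.325 0.001] 0.94
top jar1 [0.579 0.349 0.004] 0.76
top jar1 [ 0.478 -0.316  0.001] 0.71
top jar1 [0.67  0.276 0.005] 0.6
top jar1 [0.675 0.191 0.001] 0.6
top jar1 [ 0.581  0.206 -0.003] 0.57
top glue_bottle [ 0.441  0.185 -0.003] 0.68
top glue_bottle [0.432 0.326 0.   ] 0.48
top carrier [ 0.546 -0.014  0.003] 0.77
top carrier [ 0.645 -0.363 -0.001] 0.41
top carrier_handle [ 0.547 -0.015  0.079] 0.84
top blue_bottle [ 0.561 -0.078  0.004] 0.64
top clip [ 0.767  0.1   -0.001] 0.62
top clip [ 0.648 -0.361 -0.001] 0.35
top brayer [ 0.649 -0.365  0.001] 0.92
[[530.2, 0.0, 319.9], [0.0, 530.2, 247.1], [0.0, 0.0, 1.0]] [[-0.969, -0.13, 0.208, 0.426], [-0.245, 0.535, -0.808, 0.794], [-0.006, -0.835, -0.551, 0.598], [0.0, 0.0, 0.0, 1.0]]
side jar1 [ 0.676  0.192 -0.002] 0.84
side jar1 [ 0.431  0.324 -0.002] 0.78
side jar1 [0.58  0.205 0.   ] 0.77
side jar1 [ 0.478 -0.319  0.001] 0.73
side jar1 [0.666 0.277 0.005] 0.61
side jar1 [0.582 0.348 0.   ] 0.58
side glue_bottle [ 0.446  0.184 -0.002] 0.72
side carrier [ 0.544 -0.018  0.002] 0.84
side carrier_handle [ 0.549 -0.02   0.078] 0.8
side blue_bottle [ 0.559 -0.075  0.008] 0.44
side clip [ 0.77   0.098 -0.001] 0.62
side clip [ 0.578  0.346 -0.   ] 0.3
side brayer [ 0.652 -0.358  0.002] 0.83
side brayer [ 0.767  0.096 -0.001] 0.69
```

View images.

View pics/top0.png

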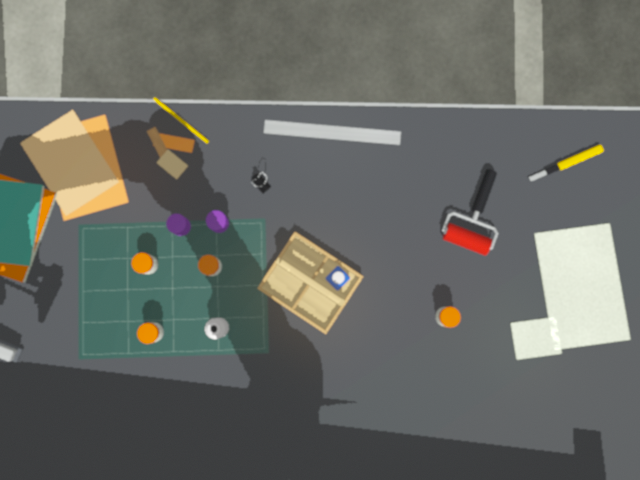

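View pics/side0.png

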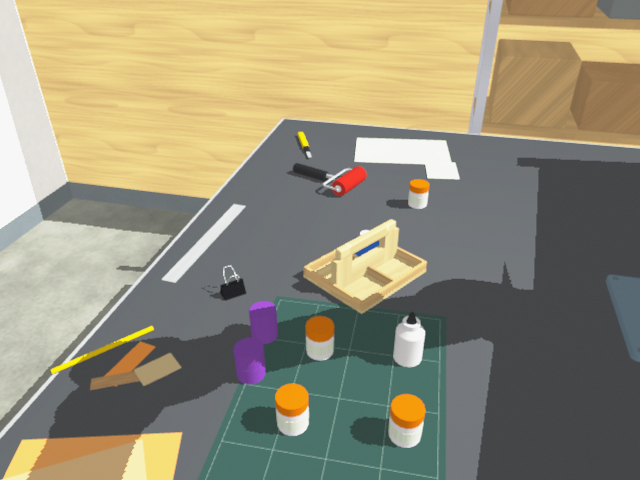

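Top picture: orange lids at (143,264), (209,265), (149,333) and (449,317). The possible mix-ups are purple jars at (178,224) and (217,220) and the glue bottle at (216,328). Carrier is at (311,282) with the blue bottle at (338,277). I choose the three orange-lidded jars on the mat and will check them in a crop.

```bash
cat > h.py <<'E'
from station import robot, viewer, ticket, spotter
import cv2,numpy as np
from scipy.spatial.transform import Rotation as R
def ray(c,uv,z):
    k=viewer.get_calibration(c);K=k['K'];T=np.array(k['cam_to_world'])
    uv=np.atleast_2d(uv).astype(float);d=(np.linalg.inv(K)@np.c_[uv,np.ones(len(uv))].T).T@T[:3,:3].T
    return T[:3,3]+d*((z-T[2,3])/d[:,2])[:,None]
def lids(c,z=.055,img=None):
    im=viewer.read_camera(c) if img is None else img
    h=cv2.cvtColor(im,cv2.COLOR_RGB2HSV);m=cv2.inRange(h,(8,180,110),(20,255,255))
    n,l,st,ce=cv2.connectedComponentsWithStats(m)
    return [(ce[i].round(1),st[i,4],ray(c,ce[i],z)[0].round(4)) for i in range(1,n) if st[i,4]>150]
def carrier(c='top'):
    viewer.read_camera(c);m=spotter.masks_of(c,'carrier')[0]['mask']
    ys,xs=np.nonzero(m);p=ray(c,np.c_[xs,ys],.024)[:,:2]
    return cv2.minAreaRect((p*1000).astype(np.float32))
def to(p,yaw=None):
    "shift (units of 30 cm, tool axes) and turn (units of pi/4) to TCP p pointing down, yaw deg"
    s=robot.observe();r=R.from_euler('xyz',s['ee_rot']);d=r.inv().apply(np.array(p)-s['eef_pos'])/.3
    print('at',np.round(s['eef_pos'],4),np.round(np.degrees(s['ee_rot']),1),'w',round(float(s['grip_width']),4),'t',round(s['t'],2))
    t=(r.inv()*R.from_euler('xyz',[-np.pi/2,0,np.radians(yaw)])).as_rotvec()/(np.pi/4) if yaw is not None else 0
    print('shift',d.round(3),'turn',np.round(t,3))
E
python3 - <<'E'
from h import *
for l in lids('top'):print(l)
print(carrier())
im=viewer.read_camera('top')
to([.4305,.3245,.2],55)
cv2.imwrite('pics/crop.png',cv2.resize(im[190:360,110:380,::-1],None,fx=2.9,fy=2.9,interpolation=cv2.INTER_CUBIC))
E
```

```text
(array([177.1, 142.6]), np.int32(284), array([0.8422, 0.2784, 0.055 ]))
(array([ 44.5, 208.9]), np.int32(322), array([0.6912, 0.5598, 0.055 ]))
(array([141.6, 262.4]), np.int32(316), array([0.579, 0.345, 0.055]))
(array([207.9, 264.4]), np.int32(280), array([0.5771, 0.2027, 0.055 ]))
(array([ 12.7, 271. ]), np.int32(333), array([0.556 , 0.6205, 0.055 ]))
(array([449.6, 316.6]), np.int32(316), array([ 0.4748, -0.3151,  0.055 ]))
(array([147.3, 332.7]), np.int32(324), array([0.4298, 0.3268, 0.055 ]))
((543.9342651367188, -16.59173583984375), (181.71395874023438, 150.39979553222656), 57.471500396728516)
at [0.2542 0.5982 0.2527] [-90.   0.  67.] w 0.0881 t 1.0
shift [-0.61   0.176 -0.898] turn [ 0.     0.266 -0.   ]
```

View pics/crop.png

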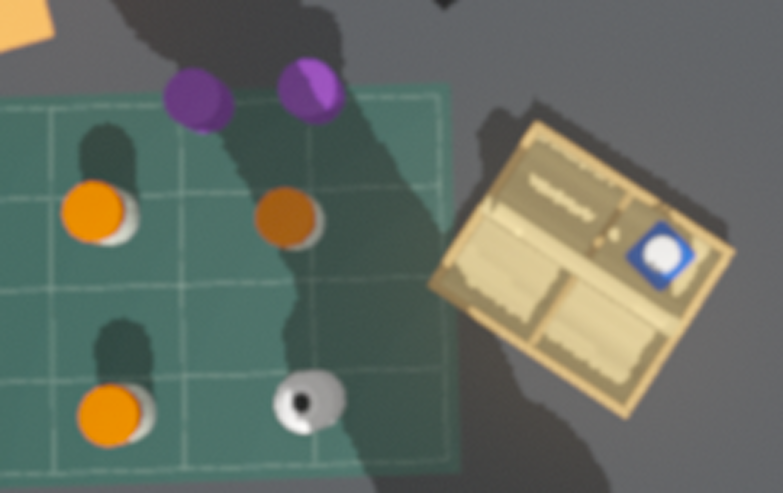

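The crop shows orange lids on white bodies at crop pixels (93,212), (287,217) and (109,415). The purple ones and the glue bottle are clearly different. Carrier yaw is about 57.5°, and its empty compartments are +x+y, +x−y and −x+y.

>>> {"api": "move_arm", "payload": {
  "rows": [
    [[0.9,-0.09,0.025,-0.13,0,0,0],[0.9,-0.18,0.05,-0.26,0,0,0],[0.9,-0.26,0.075,-0.39,0,0,0],[0.9,-0.35,0.1,-0.51,0,0,0],[0.9,-0.43,0.12,-0.64,0,0,0]]
  ],
  "grip_force": 15
}}

```text
t: 1.5
eef_pos: [0.3809, 0.4028, 0.2165]
ee_rot: [-1.571, 0.0, 1.169]
force: [0.1, 0.6, 0.4]
grip_width: 0.079
```

>>> {"api": "move_arm", "payload": {
  "rows": [
    [[0.9,-0.09,0.03,-0.13,0,0.1,0],[0.9,-0.176,0.056,-0.254,0,0.21,0],[0.9,-0.176,0.056,-0.254,0,0.21,0],[0.9,-0.176,0.056,-0.254,0,0.21,0]]
  ]
}}

```text
t: 1.9
eef_pos: [0.4304, 0.3254, 0.2]
ee_rot: [-1.571, -0.0, 1.002]
force: [-0.1, 0.1, 0.8]
grip_width: 0.0795
```

```bash
python3 - <<'E'
from h import *
to([.430,.326,.04],57.5)
for c in('top','side'):
    for l in lids(c):print(c,l)
    for d in spotter.mark_of(c,'jar1')[:5]: print(c,np.round(d['position'],3),round(d['confidence'],2))
im=viewer.read_camera('side');cv2.imwrite('pics/s1.png',im[:,:,::-1])
E
```

```text
at [0.4304 0.3254 0.2   ] [-90.   -0.   57.4] w 0.0795 t 1.9
shift [0.001 0.533 0.002] turn [ 0.    -0.002  0.   ]
top (array([177.3, 142.8]), np.int32(300), array([0.8416, 0.2779, 0.055 ]))
top (array([ 44.5, 208.6]), np.int32(333), array([0.6919, 0.5597, 0.055 ]))
top (array([141.5, 262.5]), np.int32(313), array([0.5789, 0.3452, 0.055 ]))
top (array([207.7, 264.3]), np.int32(307), array([0.5775, 0.2032, 0.055 ]))
top (array([ 12.9, 271.3]), np.int32(348), array([0.5551, 0.6201, 0.055 ]))
top (array([449.6, 316.6]), np.int32(315), array([ 0.4747, -0.315 ,  0.055 ]))
top (array([147.7, 331.5]), np.int32(282), array([0.4323, 0.3261, 0.055 ]))
top [0.675 0.189 0.005] 0.93
top [ 0.433  0.326 -0.002] 0.89
top [0.579 0.348 0.007] 0.83
top [0.668 0.279 0.006] 0.74
top [0.578 0.208 0.001] 0.71
side (array([319.5, 328. ]), np.int32(602), array([0.5772, 0.2118, 0.055 ]))
side (array([128. , 358.7]), np.int32(301), array([0.8245, 0.3388, 0.055 ]))
side (array([291.1, 399.4]), np.int32(876), array([0.5793, 0.3531, 0.055 ]))
side (array([407.2, 410.6]), np.int32(930), array([0.4314, 0.3349, 0.055 ]))
side [ 0.581  0.343 -0.   ] 0.83
side [ 0.675  0.192 -0.   ] 0.76
side [0.432 0.326 0.   ] 0.72
side [0.668 0.276 0.003] 0.71
side [0.581 0.204 0.002] 0.69
```

View pics/s1.png

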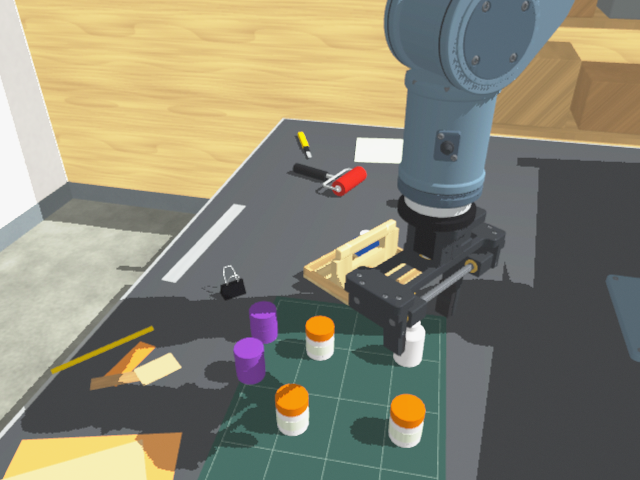

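The side picture shows the open gripper above jar A (lid at 407,411), clear of the glue bottle (410,345). The gripper body's long axis runs along the jaw, as planned. Next I descend.

>>> {"api": "move_arm", "payload": {
  "rows": [
    [[0.9,0.002,0.14,0.001,0,0,0],[0.9,0.002,0.28,0.001,0,0,0],[0.9,0.002,0.4,0.001,0,0,0],[0.9,0.002,0.48,0.001,0,0,0],[0.9,0.002,0.533,0.001,0,0,0]]
  ]
}}

```text
t: 2.65
eef_pos: [0.4286, 0.3271, 0.038]
ee_rot: [-1.57, 0.002, 1.006]
force: [0.1, -1.4, 0.2]
grip_width: 0.0796
```

>>> {"api": "move_arm", "payload": {
  "rows": [
    [[0.5,0,0,0,0,0,0],[0.4,0,0,0,0,0,0],[0.4,0,0,0,0,0,0],[0.4,0,0,0,0,0,0],[0.4,0,0,0,0,0,0]]
  ]
}}

```text
t: 3.15
eef_pos: [0.4307, 0.3274, 0.041]
ee_rot: [-1.571, -0.002, 1.004]
force: [-0.1, 0.9, 3.7]
grip_width: 0.043
```

>>> {"api": "move_arm", "payload": {
  "rows": [
    [[0.4,0,0,0,0,0,0],[0.4,0,0,0,0,0,0]]
  ]
}}

```text
t: 3.35
eef_pos: [0.4307, 0.3274, 0.041]
ee_rot: [-1.571, -0.002, 1.004]
force: [-1.2, 0.3, 6.6]
grip_width: 0.043
```

>>> {"api": "move_arm", "payload": {
  "rows": [
    [[0.3,0,-0.06,0,0,0,0],[0.3,0,-0.18,0,0,0,0],[0.3,0,-0.32,0,0,0,0],[0.3,0,-0.46,0,0,0,0],[0.3,0,-0.53,0,0,0,0]]
  ]
}}

```text
t: 3.85
eef_pos: [0.431, 0.3273, 0.2025]
ee_rot: [-1.572, -0.004, 1.004]
force: [0.2, 0.6, -1.7]
grip_width: 0.043
```

```bash
python3 - <<'E'
from h import *
print(robot.observe()['force'])
to([.4891,-.0328,.2],57.5)
to([.5359,.0406,.2],57.5)
E
```

```text
[ 0.15493037  0.6428589  -1.68179228]
at [0.431  0.3273 0.2025] [-90.1  -0.2  57.5] w 0.043 t 3.85
shift [-0.909  0.006 -0.808] turn [0.001 0.    0.005]
at [0.431  0.3273 0.2025] [-90.1  -0.2  57.5] w 0.043 t 3.85
shift [-0.618  0.007 -0.808] turn [0.001 0.    0.005]
```

>>> {"api": "move_arm", "payload": {
  "rows": [
    [[0.3,-0.08,0,-0.07,0,0,0],[0.3,-0.18,0,-0.16,0,0,0],[0.3,-0.28,0,-0.25,0,0,0],[0.3,-0.38,0,-0.34,0,0,0],[0.3,-0.48,0,-0.43,0,0,0]]
  ]
}}

```text
t: 4.35
eef_pos: [0.4612, 0.1342, 0.1991]
ee_rot: [-1.571, 0.0, 1.004]
force: [0.6, 0.9, -1.0]
grip_width: 0.0431
```

>>> {"api": "move_arm", "payload": {
  "rows": [
    [[0.3,-0.1,0,-0.09,0,0,0],[0.3,-0.2,0,-0.18,0,0,0],[0.3,-0.3,0,-0.27,0,0,0],[0.3,-0.39,0,-0.345,0,0,0],[0.3,-0.425,0.005,-0.376,0,0,0]]
  ]
}}

```text
t: 4.85
eef_pos: [0.488, -0.0364, 0.1977]
ee_rot: [-1.572, 0.001, 0.999]
force: [-0.3, 0.9, -0.7]
grip_width: 0.0432
```

```bash
python3 - <<'E'
from h import *
to([.4891,-.0328,.1],57.5)
im=viewer.read_camera('side');cv2.imwrite('pics/s2.png',im[:,:,::-1])
for c in('top','side'):
    for l in lids(c,.2155):print(c,l)
    for d in spotter.mark_of(c,'carrier')[:1]+spotter.mark_of(c,'carrier_handle')[:1]: print(c,np.round(d['position'],3),round(d['confidence'],2))
E
```

```text
at [ 0.488  -0.0364  0.1977] [-90.1   0.1  57.2] w 0.0432 t 4.85
shift [0.012 0.326 0.004] turn [ 0.001 -0.006 -0.001]
top (array([177.4, 142.8]), np.int32(299), array([0.7994, 0.241 , 0.2155]))
top (array([ 44.6, 208.5]), np.int32(331), array([0.6682, 0.4882, 0.2155]))
top (array([141.6, 262.4]), np.int32(316), array([0.569 , 0.3   , 0.2155]))
top (array([207.7, 264.3]), np.int32(306), array([0.5675, 0.1755, 0.2155]))
top (array([ 12.9, 271.3]), np.int32(348), array([0.548 , 0.5413, 0.2155]))
top (array([449.6, 316.6]), np.int32(315), array([ 0.4775, -0.279 ,  0.2155]))
top [ 0.546 -0.014  0.004] 0.8
side (array([409.5, 176.4]), np.int32(271), array([ 0.4794, -0.0069,  0.2155]))
side (array([319.5, 328.2]), np.int32(588), array([0.5325, 0.3842, 0.2155]))
side (array([291.3, 399.5]), np.int32(867), array([0.5338, 0.4834, 0.2155]))
side [ 0.548 -0.015  0.   ] 0.71
side [ 0.548 -0.019  0.078] 0.71
```

View pics/s2.png

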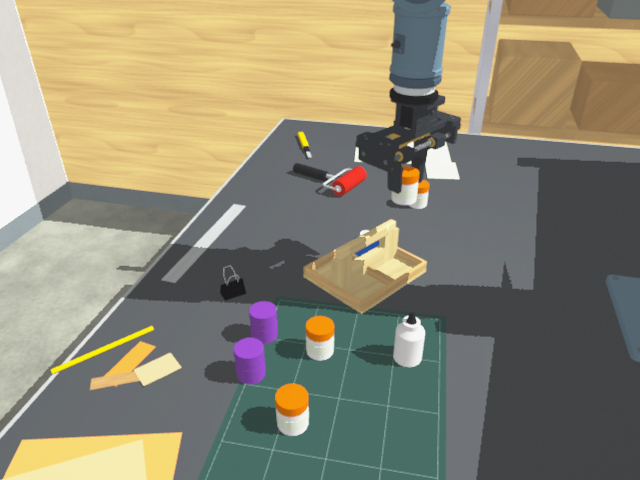

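The jar hangs upright at (405,187), with the near-side compartments clear below. I go down in stages.

>>> {"api": "move_arm", "payload": {
  "rows": [
    [[0.3,0,0.1,0,0,0,0],[0.3,0,0.2,0,0,0,0],[0.3,0,0.3,0,0,0,0],[0.3,0,0.33,0,0,0,0],[0.3,0,0.33,0,0,0,0]]
  ]
}}

```text
t: 5.7
eef_pos: [0.4875, -0.0314, 0.0978]
ee_rot: [-1.569, 0.001, 1.005]
force: [-0.7, 0.6, -0.8]
grip_width: 0.0429
```

```bash
python3 - <<'E'
from h import *
to([.489,-.0325,.055],57.5)
E
```

```text
at [ 0.4875 -0.0314  0.0978] [-89.9   0.1  57.6] w 0.0429 t 5.7
shift [-0.     0.143 -0.007] turn [-0.003  0.002 -0.002]
```

>>> {"api": "move_arm", "payload": {
  "rows": [
    [[0.3,0,0.05,-0.007,0,0,0],[0.3,0,0.1,-0.007,0,0,0],[0.3,0,0.13,-0.007,0,0,0],[0.3,0,0.145,-0.007,0,0,0],[0.3,0,0.155,-0.007,0,0,0]]
  ]
}}

```text
t: 6.2
eef_pos: [0.4905, -0.0332, 0.0525]
ee_rot: [-1.571, -0.001, 1.004]
force: [0.3, -0.4, -0.2]
grip_width: 0.0436
```

>>> {"api": "move_arm", "payload": {
  "rows": [
    [[0.3,0,0.007,0,0,0,0],[0.3,0,0.013,0,0,0,0],[0.3,0,0.013,0,0,0,0]]
  ]
}}

```text
t: 6.5
eef_pos: [0.4901, -0.0333, 0.0482]
ee_rot: [-1.571, -0.0, 1.004]
force: [-0.5, 0.1, -1.6]
grip_width: 0.0431
```

>>> {"api": "move_arm", "payload": {
  "rows": [
    [[0.3,0,0.004,0,0,0,0],[0.3,0,0.007,0,0,0,0],[0.3,0,0.007,0,0,0,0]]
  ]
}}

```text
t: 6.8
eef_pos: [0.4903, -0.0334, 0.0469]
ee_rot: [-1.571, -0.0, 1.004]
force: [-2.8, -0.1, 10.5]
grip_width: 0.0431
```

Contact felt (10 N), so I release.

>>> {"api": "move_arm", "payload": {
  "rows": [
    [[0.55,0,0,0,0,0,0],[0.62,0,0,0,0,0,0],[0.62,0,0,0,0,0,0],[0.62,0,0,0,0,0,0]]
  ]
}}

```text
t: 7.2
eef_pos: [0.4901, -0.0333, 0.046]
ee_rot: [-1.571, 0.0, 1.004]
force: [-0.6, 0.6, -0.3]
grip_width: 0.0545
```

>>> {"api": "move_arm", "payload": {
  "rows": [
    [[0.62,0,-0.05,0,0,0,0],[0.62,0,-0.12,0,0,0,0],[0.62,0,-0.25,0,0,0,0],[0.7,0,-0.38,0,0,0,0],[0.9,0,-0.51,0,0,0,0]]
  ]
}}

```text
t: 7.7
eef_pos: [0.4896, -0.0333, 0.2004]
ee_rot: [-1.57, 0.0, 1.004]
force: [1.1, 0.2, -0.4]
grip_width: 0.068
```

```bash
python3 - <<'E'
from h import *
to([.578,.2045,.2],57.5)
for l in lids('side',.061)+lids('side',.055):print(l)
E
```

```text
at [ 0.4896 -0.0333  0.2004] [-90.    0.   57.5] w 0.068 t 7.7
shift [0.827 0.001 0.177] turn [-0.     0.001 -0.001]
(array([418.9, 185.8]), np.int32(220), array([ 0.4755, -0.2871,  0.061 ]))
(array([397.6, 249.2]), np.int32(357), array([ 0.4892, -0.0215,  0.061 ]))
(array([319.5, 328.2]), np.int32(588), array([0.5755, 0.2187, 0.061 ]))
(array([291.3, 399.5]), np.int32(868), array([0.5774, 0.358 , 0.061 ]))
(array([418.9, 185.9]), np.int32(218), array([ 0.476 , -0.2988,  0.055 ]))
(array([397.6, 249.2]), np.int32(358), array([ 0.4899, -0.0307,  0.055 ]))
(array([319.5, 328.2]), np.int32(587), array([0.5771, 0.2123, 0.055 ]))
(array([291.3, 399.5]), np.int32(868), array([0.5791, 0.3531, 0.055 ]))
```

>>> {"api": "move_arm", "payload": {
  "rows": [
    [[0.9,0.13,0,0.03,0,0,0],[0.9,0.29,0,0.06,0,0,0],[0.9,0.45,0,0.1,0,0,0],[0.9,0.61,0,0.13,0,0,0],[0.9,0.77,0,0.165,0,0,0]]
  ]
}}

```text
t: 8.3
eef_pos: [0.5724, 0.1899, 0.1981]
ee_rot: [-1.57, 0.001, 1.004]
force: [0.6, -0.9, 0.4]
grip_width: 0.0791
```

>>> {"api": "move_arm", "payload": {
  "rows": [
    [[0.9,0.057,0,0.012,0,0,0],[0.9,0.057,0,0.012,0,0,0],[0.9,0.057,0.12,0.012,0,0,0],[0.9,0.057,0.2,0.012,0,0,0],[0.9,0.057,0.2,0.012,0,0,0]]
  ]
}}

```text
t: 8.8
eef_pos: [0.5756, 0.2017, 0.1353]
ee_rot: [-1.567, 0.007, 1.002]
force: [-0.1, -0.2, 0.2]
grip_width: 0.0792
```

```bash
python3 - <<'E'
from h import *
to([.579,.2045,.04],57.5)
E
```

```text
at [0.5756 0.2017 0.1353] [-89.8   0.4  57.4] w 0.0792 t 8.8
shift [ 0.016  0.318 -0.006] turn [-0.005 -0.001 -0.009]
```

>>> {"api": "move_arm", "payload": {
  "rows": [
    [[0.9,0.003,0,0,0,0,0],[0.9,0.003,0.1,0,0,0,0],[0.9,0.003,0.2,0,0,0,0],[0.9,0.003,0.29,0,0,0,0],[0.9,0.003,0.33,0,0,0,0]]
  ]
}}

```text
t: 9.3
eef_pos: [0.5787, 0.2046, 0.0394]
ee_rot: [-1.571, 0.001, 1.004]
force: [0.6, -1.3, 0.5]
grip_width: 0.0793
```

>>> {"api": "move_arm", "payload": {
  "rows": [
    [[0.5,0,0,0,0,0,0],[0.4,0,0,0,0,0,0],[0.35,0,0,0,0,0,0],[0.3,0,0,0,0,0,0],[0.3,0,0,0,0,0,0]]
  ]
}}

```text
t: 9.8
eef_pos: [0.5795, 0.2054, 0.041]
ee_rot: [-1.572, -0.001, 1.004]
force: [0.3, -1.1, 3.8]
grip_width: 0.0432
```

>>> {"api": "move_arm", "payload": {
  "rows": [
    [[0.3,0,0,0,0,0,0],[0.3,0,0,0,0,0,0]]
  ]
}}

```text
t: 10.0
eef_pos: [0.5795, 0.2054, 0.041]
ee_rot: [-1.572, -0.001, 1.004]
force: [-0.2, -0.6, 6.3]
grip_width: 0.0431
```

>>> {"api": "move_arm", "payload": {
  "rows": [
    [[0.3,0,-0.06,0,0,0,0],[0.3,0,-0.18,0,0,0,0],[0.3,0,-0.32,0,0,0,0],[0.3,0,-0.46,0,0,0,0],[0.3,0,-0.53,0,0,0,0]]
  ]
}}

```text
t: 10.5
eef_pos: [0.5804, 0.2057, 0.204]
ee_rot: [-1.574, -0.005, 1.004]
force: [-0.5, -0.3, -1.2]
grip_width: 0.0428
```

>>> {"api": "move_arm", "payload": {
  "rows": [
    [[0.3,-0.08,0,-0.065,0,0,0],[0.3,-0.2,0,-0.16,0,0,0],[0.3,-0.32,0,-0.256,0,0,0],[0.3,-0.44,0,-0.352,0,0,0],[0.3,-0.536,0,-0.43,0,0,0]]
  ]
}}

```text
t: 11.0
eef_pos: [0.6012, -0.0029, 0.2002]
ee_rot: [-1.572, 0.0, 1.002]
force: [0.5, -0.1, -1.1]
grip_width: 0.043
```

>>> {"api": "move_arm", "payload": {
  "rows": [
    [[0.3,0,0,0,0,0,0],[0.3,0,0.1,0,0,0,0],[0.3,0,0.2,0,0,0,0],[0.3,0,0.3,0,0,0,0],[0.3,0,0.33,0,0,0,0]]
  ]
}}

```text
t: 11.5
eef_pos: [0.5993, 0.0013, 0.0979]
ee_rot: [-1.567, 0.002, 1.005]
force: [-0.9, 0.7, -1.1]
grip_width: 0.0431
```

```bash
python3 - <<'E'
from h import *
im=viewer.read_camera('side');cv2.imwrite('pics/s3.png',im[140:340,240:510,::-1])
to([.6016,-.0005,.0525],57.5)
for c in('top','side'):
  for d in spotter.mark_of(c,'carrier')[:1]+spotter.mark_of(c,'carrier_handle')[:1]: print(c,np.round(d['position'],3),round(d['confidence'],2))
E
```

```text
at [0.5996 0.0011 0.0979] [-89.8   0.1  57.6] w 0.0431 t 11.55
shift [-0.001  0.151 -0.009] turn [-0.005  0.002 -0.003]
top [ 0.546 -0.014  0.004] 0.8
side [ 0.548 -0.018 -0.   ] 0.73
side [ 0.55  -0.019  0.078] 0.73
```

View pics/s3.png

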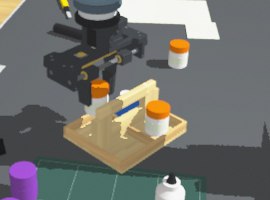

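Jar A stands in its compartment (157,118 in the crop), and jar C hangs over the far +x compartment, behind the board. I lower it.

>>> {"api": "move_arm", "payload": {
  "rows": [
    [[0.3,0,0.05,-0.005,0,0,0],[0.3,0,0.1,-0.005,0,0,0],[0.3,0,0.135,-0.005,0,0,0],[0.3,0,0.15,-0.005,0,0,0],[0.3,0,0.16,-0.005,0,0,0]]
  ]
}}

```text
t: 12.25
eef_pos: [0.6023, -0.0005, 0.0511]
ee_rot: [-1.57, 0.001, 1.004]
force: [0.6, 0.2, -0.8]
grip_width: 0.0433
```

>>> {"api": "move_arm", "payload": {
  "rows": [
    [[0.3,0,0.007,0,0,0,0],[0.3,0,0.01,0,0,0,0],[0.3,0,0.01,0,0,0,0]]
  ]
}}

```text
t: 12.55
eef_pos: [0.6029, -0.0005, 0.0492]
ee_rot: [-1.571, -0.0, 1.004]
force: [0.9, 0.2, -0.5]
grip_width: 0.0429
```

>>> {"api": "move_arm", "payload": {
  "rows": [
    [[0.3,0,0.003,0,0,0,0],[0.3,0,0.006,0,0,0,0],[0.3,0,0.006,0,0,0,0]]
  ]
}}

```text
t: 12.85
eef_pos: [0.6027, -0.0004, 0.0473]
ee_rot: [-1.571, -0.0, 1.004]
force: [1.0, 0.0, -0.9]
grip_width: 0.043
```

>>> {"api": "move_arm", "payload": {
  "rows": [
    [[0.3,0,0.002,0,0,0,0],[0.3,0,0.004,0,0,0,0],[0.3,0,0.004,0,0,0,0]]
  ]
}}

```text
t: 13.15
eef_pos: [0.6028, -0.0004, 0.047]
ee_rot: [-1.571, -0.0, 1.004]
force: [-4.0, 0.0, 7.6]
grip_width: 0.0428
```

>>> {"api": "move_arm", "payload": {
  "rows": [
    [[0.55,0,0,0,0,0,0],[0.62,0,0,0,0,0,0],[0.62,0,0,0,0,0,0],[0.62,0,0,0,0,0,0]]
  ]
}}

```text
t: 13.55
eef_pos: [0.6027, -0.0004, 0.046]
ee_rot: [-1.571, -0.0, 1.004]
force: [0.5, 1.1, 0.7]
grip_width: 0.0545
```

>>> {"api": "move_arm", "payload": {
  "rows": [
    [[0.62,0,-0.05,0,0,0,0],[0.62,0,-0.12,0,0,0,0],[0.62,0,-0.25,0,0,0,0],[0.7,0,-0.38,0,0,0,0],[0.9,0,-0.51,0,0,0,0]]
  ]
}}

```text
t: 14.05
eef_pos: [0.6026, -0.0006, 0.2016]
ee_rot: [-1.571, -0.0, 1.004]
force: [0.8, -0.3, 0.5]
grip_width: 0.0679
```

>>> {"api": "move_arm", "payload": {
  "rows": [
    [[0.9,0.1,0,0.073,0,0,0],[0.9,0.22,0,0.161,0,0,0],[0.9,0.34,0,0.249,0,0,0],[0.9,0.46,0,0.337,0,0,0],[0.9,0.58,0,0.425,0,0,0]]
  ]
}}

```text
t: 14.55
eef_pos: [0.5883, 0.2165, 0.2004]
ee_rot: [-1.572, -0.001, 1.004]
force: [0.8, 0.1, 0.7]
grip_width: 0.0797
```

>>> {"api": "move_arm", "payload": {
  "rows": [
    [[0.9,0.12,0,0.088,0,0,0],[0.9,0.24,0,0.176,0,0,0],[0.9,0.32,0,0.235,0,0,0],[0.9,0.354,0,0.26,0,0,0],[0.9,0.354,0,0.26,0,0,0]]
  ]
}}

```text
t: 15.05
eef_pos: [0.5792, 0.3478, 0.1995]
ee_rot: [-1.571, -0.001, 1.007]
force: [0.4, -0.5, -0.0]
grip_width: 0.0793
```

```bash
python3 - <<'E'
from h import *
to([.580,.3465,.04],57.5)
for l in lids('side',.055):print(l)
E
```

```text
at [0.5792 0.3478 0.1995] [-90.   -0.   57.7] w 0.0793 t 15.05
shift [-0.003  0.532 -0.005] turn [-0.     0.004  0.001]
(array([418.9, 185.9]), np.int32(217), array([ 0.4761, -0.2989,  0.055 ]))
(array([397.6, 249.2]), np.int32(358), array([ 0.4899, -0.0307,  0.055 ]))
(array([138.9, 351.3]), np.int32(274), array([0.8173, 0.3218, 0.055 ]))
(array([291.3, 399.5]), np.int32(868), array([0.5791, 0.3531, 0.055 ]))
```

>>> {"api": "move_arm", "payload": {
  "rows": [
    [[0.9,0,0.13,0,0,0,0],[0.9,0,0.27,0,0,0,0],[0.9,0,0.4,0,0,0,0],[0.9,0,0.49,0,0,0,0],[0.9,0,0.535,0,0,0,0]]
  ]
}}

```text
t: 15.6
eef_pos: [0.5795, 0.342, 0.0361]
ee_rot: [-1.571, 0.005, 1.001]
force: [-0.2, 0.2, 0.1]
grip_width: 0.0793
```

>>> {"api": "move_arm", "payload": {
  "rows": [
    [[0.6,0,0,0,0,0,0],[0.45,0,0,0,0,0,0],[0.35,0,0,0,0,0,0],[0.3,0,0,0,0,0,0],[0.3,0,0,0,0,0,0]]
  ]
}}

```text
t: 16.1
eef_pos: [0.5805, 0.3467, 0.0398]
ee_rot: [-1.572, -0.002, 1.004]
force: [-1.1, -0.7, 5.1]
grip_width: 0.0428
```

>>> {"api": "move_arm", "payload": {
  "rows": [
    [[0.3,0,0,0,0,0,0],[0.3,0,0,0,0,0,0]]
  ]
}}

```text
t: 16.3
eef_pos: [0.5805, 0.3467, 0.0398]
ee_rot: [-1.572, -0.002, 1.004]
force: [-0.4, -0.2, 6.7]
grip_width: 0.0432
```

>>> {"api": "move_arm", "payload": {
  "rows": [
    [[0.3,0,-0.06,0,0,0,0],[0.3,0,-0.18,0,0,0,0],[0.3,0,-0.32,0,0,0,0],[0.3,0,-0.46,0,0,0,0],[0.3,0,-0.53,0,0,0,0]]
  ]
}}

```text
t: 16.8
eef_pos: [0.5812, 0.347, 0.2029]
ee_rot: [-1.573, -0.005, 1.004]
force: [-0.1, 0.3, -0.4]
grip_width: 0.0431
```

>>> {"api": "move_arm", "payload": {
  "rows": [
    [[0.3,-0.08,0,-0.037,0,0,0],[0.3,-0.2,0,-0.092,0,0,0],[0.3,-0.32,0,-0.147,0,0,0],[0.3,-0.44,0,-0.202,0,0,0],[0.3,-0.56,0,-0.257,0,0,0]]
  ]
}}

```text
t: 17.3
eef_pos: [0.5541, 0.1616, 0.1986]
ee_rot: [-1.571, -0.001, 1.004]
force: [0.2, 0.6, -1.4]
grip_width: 0.043
```

>>> {"api": "move_arm", "payload": {
  "rows": [
    [[0.3,-0.12,0,-0.055,0,0,0],[0.3,-0.24,0,-0.11,0,0,0],[0.3,-0.33,0,-0.151,0,0,0],[0.3,-0.374,0,-0.171,0,0,0],[0.3,-0.374,0,-0.171,0,0,0]]
  ]
}}

```text
t: 17.8
eef_pos: [0.5375, 0.0391, 0.1982]
ee_rot: [-1.571, 0.0, 1.001]
force: [-0.5, 0.7, -0.8]
grip_width: 0.0429
```

>>> {"api": "move_arm", "payload": {
  "rows": [
    [[0.3,0,0.08,0,0,0,0],[0.3,0,0.18,0,0,0,0],[0.3,0,0.28,0,0,0,0],[0.3,0,0.33,0,0,0,0],[0.3,0,0.33,0,0,0,0]]
  ]
}}

```text
t: 18.3
eef_pos: [0.5364, 0.0434, 0.0966]
ee_rot: [-1.567, 0.001, 1.007]
force: [-0.8, 0.2, -0.2]
grip_width: 0.0428
```

```bash
python3 - <<'E'
from h import *
im=viewer.read_camera('side');cv2.imwrite('pics/s4.png',im[140:340,240:510,::-1])
to([.5375,.041,.0525],57.5)
for l in lids('side',.061):print(l)
E
```

```text
at [0.5373 0.0431 0.098 ] [-89.9   0.   57.7] w 0.0428 t 18.35
shift [-0.006  0.152 -0.004] turn [-0.002  0.004 -0.   ]
(array([420.5, 184.8]), np.int32(156), array([ 0.4725, -0.2932,  0.061 ]))
(array([370.1, 245.2]), np.int32(275), array([ 0.5402, -0.0231,  0.061 ]))
(array([397.6, 249.2]), np.int32(358), array([ 0.4892, -0.0216,  0.061 ]))
(array([329.3, 250.6]), np.int32(176), array([0.6094, 0.0123, 0.061 ]))
```

View pics/s4.png

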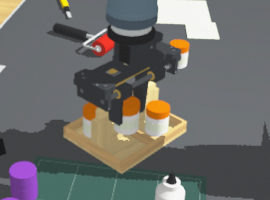

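Both placed jars stand upright (90,120 and 158,115 in the crop), and the third is over its compartment. I lower it.

>>> {"api": "move_arm", "payload": {
  "rows": [
    [[0.3,0,0.05,-0.002,0,0,0],[0.3,0,0.1,-0.002,0,0,0],[0.3,0,0.135,-0.002,0,0,0],[0.3,0,0.15,-0.002,0,0,0],[0.3,0,0.16,-0.002,0,0,0]]
  ]
}}

```text
t: 18.9
eef_pos: [0.5378, 0.0405, 0.0498]
ee_rot: [-1.57, 0.001, 1.004]
force: [-0.6, 1.1, -1.0]
grip_width: 0.0429
```

>>> {"api": "move_arm", "payload": {
  "rows": [
    [[0.3,0,0.006,0,0,0,0],[0.3,0,0.01,0,0,0,0],[0.3,0,0.01,0,0,0,0]]
  ]
}}

```text
t: 19.2
eef_pos: [0.5383, 0.0406, 0.0477]
ee_rot: [-1.571, -0.0, 1.004]
force: [0.1, -0.1, -1.3]
grip_width: 0.0427
```

>>> {"api": "move_arm", "payload": {
  "rows": [
    [[0.3,0,0.003,0,0,0,0],[0.3,0,0.006,0,0,0,0],[0.3,0,0.006,0,0,0,0]]
  ]
}}

```text
t: 19.5
eef_pos: [0.5383, 0.0407, 0.0458]
ee_rot: [-1.571, -0.0, 1.004]
force: [0.2, -0.2, -1.5]
grip_width: 0.0426
```

>>> {"api": "move_arm", "payload": {
  "rows": [
    [[0.3,0,0.002,0,0,0,0],[0.3,0,0.003,0,0,0,0],[0.3,0,0.003,0,0,0,0]]
  ]
}}

```text
t: 19.8
eef_pos: [0.5383, 0.0406, 0.0456]
ee_rot: [-1.571, -0.0, 1.004]
force: [-3.0, -0.9, 9.6]
grip_width: 0.0429
```

>>> {"api": "move_arm", "payload": {
  "rows": [
    [[0.55,0,0,0,0,0,0],[0.62,0,0,0,0,0,0],[0.62,0,0,0,0,0,0],[0.62,0,0,0,0,0,0]]
  ]
}}

```text
t: 20.2
eef_pos: [0.5381, 0.0406, 0.0447]
ee_rot: [-1.571, 0.0, 1.004]
force: [0.7, -0.5, 0.7]
grip_width: 0.0547
```

>>> {"api": "move_arm", "payload": {
  "rows": [
    [[0.62,0,-0.05,0,0,0,0],[0.62,0,-0.12,0,0,0,0],[0.62,0,-0.25,0,0,0,0],[0.7,0,-0.38,0,0,0,0],[0.7,0,-0.51,0,0,0,0]]
  ]
}}

```text
t: 20.7
eef_pos: [0.5379, 0.0405, 0.2004]
ee_rot: [-1.571, -0.0, 1.004]
force: [0.3, 0.6, -0.2]
grip_width: 0.0615
```

>>> {"api": "move_arm", "payload": {
  "rows": [
    [[0.7,0.15,0,0.1,0,0,0],[0.7,0.3,0,0.2,0,0,0],[0.7,0.45,0,0.3,0,0,0],[0.7,0.6,0,0.4,0,0,0],[0.7,0.65,0,0.43,0,0,0]]
  ]
}}

```text
t: 21.2
eef_pos: [0.5329, 0.2788, 0.1991]
ee_rot: [-1.57, -0.002, 1.008]
force: [0.8, 0.4, -0.5]
grip_width: 0.0619
```

```bash
python3 - <<'E'
from h import *
print(robot.observe()['q'].round(3) if hasattr(robot.observe()['q'],'round') else robot.observe()['q'])
to([.547,-.0165,.2],-32.5)
print(carrier())
im=viewer.read_camera('top');cv2.imwrite('pics/t5.png',cv2.resize(im[210:350,240:390,::-1],None,fx=4,fy=4,interpolation=cv2.INTER_CUBIC))
for c in('top','side'):
  viewer.read_camera(c)
  for l in lids(c,.061):print(c,l)
  for n in('carrier','carrier_handle','blue_bottle'):
   for d in spotter.mark_of(c,n)[:1]: print(c,n,np.round(d['position'],4),round(d['confidence'],2))
E
```

```text
[-0.672  0.516  0.159  1.728 -0.101  0.904  0.536]
at [0.5329 0.2788 0.1991] [-90.   -0.1  57.7] w 0.0619 t 21.2
shift [-0.807 -0.005 -0.565] turn [-3.000e-03  2.005e+00  1.000e-03]
((544.1622314453125, -15.726287841796875), (180.13430786132812, 149.92457580566406), 57.70357131958008)
top (array([177.7, 142.7]), np.int32(302), array([0.8404, 0.2758, 0.061 ]))
top (array([ 44.5, 208.6]), np.int32(330), array([0.691, 0.557, 0.061]))
top (array([303.5, 254.5]), np.int32(290), array([ 0.6014, -0.0019,  0.061 ]))
top (array([ 12.9, 271.3]), np.int32(349), array([0.5549, 0.6171, 0.061 ]))
top (array([283.6, 284.5]), np.int32(283), array([0.5367, 0.0392, 0.061 ]))
top (array([317.6, 308. ]), np.int32(300), array([ 0.4881, -0.0339,  0.061 ]))
top (array([449.6, 316.6]), np.int32(315), array([ 0.4748, -0.3137,  0.061 ]))
top carrier [ 0.5501 -0.0123  0.0041] 0.66
top carrier_handle [ 0.5491 -0.0134  0.0784] 0.81
top blue_bottle [ 0.5579 -0.0777  0.0022] 0.91
side (array([418.9, 185.9]), np.int32(217), array([ 0.4754, -0.2869,  0.061 ]))
side (array([397.6, 249.2]), np.int32(358), array([ 0.4892, -0.0216,  0.061 ]))
side (array([131.7, 358.9]), np.int32(519), array([0.8149, 0.3429, 0.061 ]))
side carrier [ 0.547  -0.0149 -0.002 ] 0.94
side carrier_handle [ 0.5485 -0.0184  0.0803] 0.91
side blue_bottle [ 0.5565 -0.0729  0.0095] 0.61
```

View pics/t5.png

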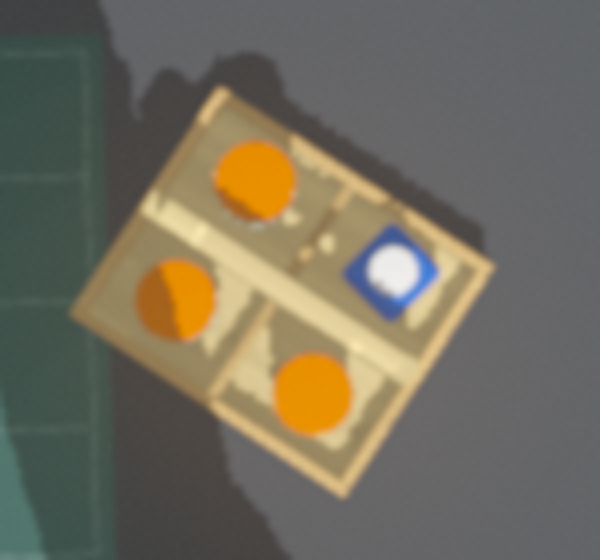

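All three jars stand centred in their compartments: lids in the crop at (255,180), (176,300) and (313,394), with the blue bottle at (393,270). The board runs from (150,205) to (415,370). Now I turn the jaws across the board and go over the handle.

>>> {"api": "move_arm", "payload": {
  "rows": [
    [[0.5,-0.1,0,-0.07,0,0.15,0],[0.5,-0.22,0,-0.15,0,0.33,0],[0.5,-0.35,0,-0.24,0,0.51,0],[0.5,-0.48,0,-0.33,0,0.69,0],[0.5,-0.6,0,-0.415,0,0.87,0]]
  ]
}}

```text
t: 22.35
eef_pos: [0.5422, 0.0533, 0.1981]
ee_rot: [-1.571, -0.0, 0.314]
force: [0.9, 0.6, 0.1]
grip_width: 0.0444
```

```bash
python3 - <<'E'
from h import *
print(np.round(robot.observe()['q'],3))
to([.545,-.0155,.2],-32.4)
E
```

```text
[-0.464  0.444  0.365  1.885 -0.206  0.848  0.32 ]
at [0.5422 0.0533 0.1981] [-90.  -0.  18.] w 0.0444 t 22.35
shift [-0.062 -0.006 -0.221] turn [-0.    1.12  0.  ]
```

>>> {"api": "move_arm", "payload": {
  "rows": [
    [[0.5,-0.015,0,-0.05,0,0.18,0],[0.5,-0.03,0,-0.11,0,0.36,0],[0.5,-0.045,0,-0.17,0,0.54,0],[0.5,-0.062,0,-0.22,0,0.72,0],[0.5,-0.062,0,-0.22,0,0.88,0]]
  ]
}}

```text
t: 22.85
eef_pos: [0.5455, -0.0158, 0.1981]
ee_rot: [-1.572, -0.001, -0.38]
force: [-0.3, 0.3, -0.3]
grip_width: 0.0441
```

```bash
python3 - <<'E'
from h import *
to([.545,-.0155,.2],-32.4)
E
```

```text
at [ 0.5455 -0.0158  0.1981] [-90.1  -0.1 -21.8] w 0.0441 t 22.85
shift [-0.002 -0.006  0.   ] turn [0.001 0.236 0.001]
```

>>> {"api": "move_arm", "payload": {
  "rows": [
    [[0.5,-0.002,0,0,0,0.12,0],[0.5,-0.002,0,0,0,0.236,0],[0.5,-0.002,0,0,0,0.236,0],[0.5,-0.002,0,0,0,0.236,0]]
  ]
}}

```text
t: 23.25
eef_pos: [0.545, -0.0126, 0.1979]
ee_rot: [-1.571, -0.0, -0.553]
force: [-0.2, 0.3, 0.2]
grip_width: 0.0441
```

```bash
python3 - <<'E'
from h import *
to([.545,-.0155,.074],-32.4)
for d in spotter.mark_of('side','carrier_handle')[:1]: print(np.round(d['position'],4),round(d['confidence'],2))
im=viewer.read_camera('side');cv2.imwrite('pics/s6.png',cv2.resize(im[140:340,240:510,::-1],None,fx=2,fy=2))
E
```

```text
at [ 0.545  -0.0126  0.1979] [-90.   -0.  -31.7] w 0.0441 t 23.25
shift [ 0.005  0.413 -0.008] turn [0.    0.016 0.   ]
[ 0.5485 -0.0184  0.0803] 0.91
```

View pics/s6.png

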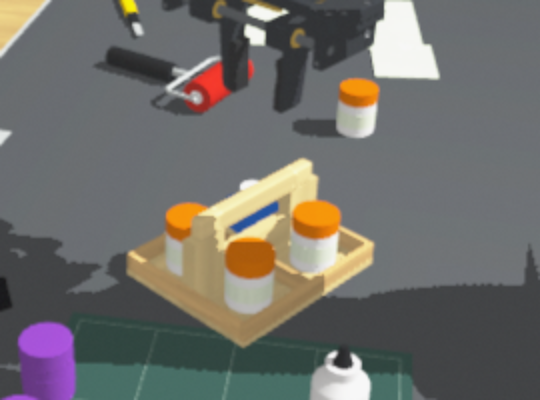

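The side picture shows the jaws (235,55 and 290,75) above the rail (255,195) and across it, with no obstruction. I descend.

>>> {"api": "move_arm", "payload": {
  "rows": [
    [[0.5,0.007,0.08,-0.005,0,0.016,0],[0.5,0.007,0.18,-0.008,0,0.016,0],[0.5,0.007,0.26,-0.008,0,0.016,0],[0.5,0.007,0.3,-0.008,0,0.016,0],[0.5,0.007,0.3,-0.008,0,0.016,0]]
  ]
}}

```text
t: 23.85
eef_pos: [0.5446, -0.0158, 0.1067]
ee_rot: [-1.572, 0.002, -0.568]
force: [0.0, -0.6, 0.3]
grip_width: 0.0444
```

```bash
python3 - <<'E'
from h import *
to([.546,-.0165,.074],-32.4)
im=viewer.read_camera('side');cv2.imwrite('pics/s7.png',cv2.resize(im[160:320,270:470,::-1],None,fx=3,fy=3,interpolation=cv2.INTER_CUBIC))
E
```

```text
at [ 0.5446 -0.0158  0.1067] [-90.1   0.1 -32.5] w 0.0444 t 23.85
shift [0.005 0.109 0.001] turn [ 0.002 -0.003 -0.003]
```

View pics/s7.png

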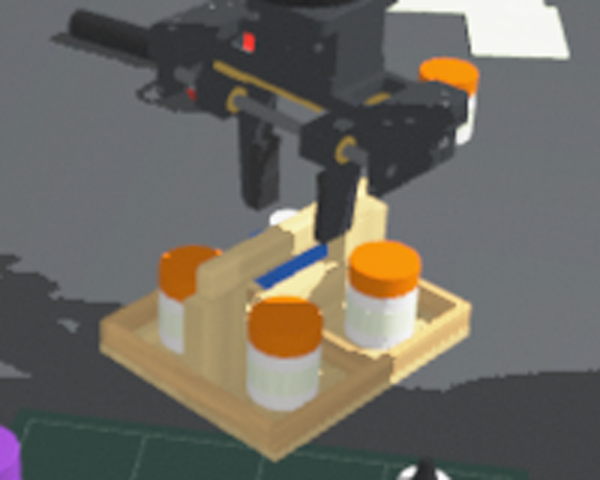

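The jaws straddle the rail, with fingertips at (262,205) and (333,240) and the rail between them, clear of the jars. I descend the last 3 cm and close gently.

>>> {"api": "move_arm", "payload": {
  "rows": [
    [[0.5,0.002,0.03,0,0,0,0],[0.5,0.002,0.06,0,0,0,0],[0.5,0.002,0.09,0,0,0,0],[0.5,0.002,0.105,0,0,0,0],[0.5,0.002,0.105,0,0,0,0]]
  ]
}}

```text
t: 24.4
eef_pos: [0.5455, -0.0161, 0.0756]
ee_rot: [-1.572, 0.001, -0.568]
force: [0.0, -0.3, -0.2]
grip_width: 0.044
```

>>> {"api": "move_arm", "payload": {
  "rows": [
    [[0.35,0,0,0,0,0,0],[0.25,0,0,0,0,0,0],[0.15,0,0,0,0,0,0],[0.05,0,0,0,0,0,0],[0,0,0,0,0,0,0]]
  ],
  "grip_force": 6
}}

```text
t: 24.9
eef_pos: [0.5464, -0.0161, 0.0766]
ee_rot: [-1.57, -0.001, -0.568]
force: [-0.1, -0.7, 0.2]
grip_width: 0.014
```

```bash
python3 - <<'E'
from h import *
to([.545,-.016,.074],-32.4)
s=robot.observe();print(np.round(s['force'],1),np.round(s['ft_torque'],2))
print(carrier())
E
```

```text
at [ 0.5464 -0.0161  0.0766] [-90.   -0.  -32.6] w 0.014 t 24.9
shift [-0.004  0.009 -0.002] turn [-0.    -0.003  0.001]
[-0.1 -0.7  0.2] [-0.15  0.04  0.08]
((543.6396484375, -15.930160522460938), (180.2571258544922, 150.06158447265625), 57.78786849975586)
```

Closed on 14 mm with no side force. I firm the grip and lift slowly.

>>> {"api": "move_arm", "payload": {
  "rows": [
    [[0,0,0,0,0,0,0],[0,0,0,0,0,0,0],[0,0,0,0,0,0,0],[0,0,0,0,0,0,0]]
  ],
  "grip_force": 58
}}

```text
t: 25.4
eef_pos: [0.5465, -0.0162, 0.0766]
ee_rot: [-1.57, -0.001, -0.568]
force: [1.2, -1.4, 3.0]
grip_width: 0.0136
```

>>> {"api": "move_arm", "payload": {
  "rows": [
    [[0,0,-0.01,0,0,0,0],[0,0,-0.02,0,0,0,0],[0,0,-0.035,0,0,0,0],[0,0,-0.05,0,0,0,0],[0,0,-0.05,0,0,0,0]]
  ]
}}

```text
t: 25.9
eef_pos: [0.5462, -0.016, 0.0918]
ee_rot: [-1.57, -0.001, -0.568]
force: [0.2, -0.2, -8.0]
grip_width: 0.0133
```

```bash
python3 - <<'E'
from h import *
to([.545,-.016,.23],-32.4)
s=robot.observe();print(np.round(s['force'],1),np.round(s['ft_torque'],2))
im=viewer.read_camera('side');cv2.imwrite('pics/s8.png',cv2.resize(im[160:320,270:470,::-1],None,fx=3,fy=3,interpolation=cv2.INTER_CUBIC))
E
```

```text
at [ 0.5462 -0.016   0.0918] [-90.   -0.  -32.6] w 0.0133 t 25.9
shift [-0.003 -0.461 -0.002] turn [-0.001 -0.003  0.001]
[ 0.2 -0.2 -8. ] [-0.07  0.05  0.  ]
```

View pics/s8.png

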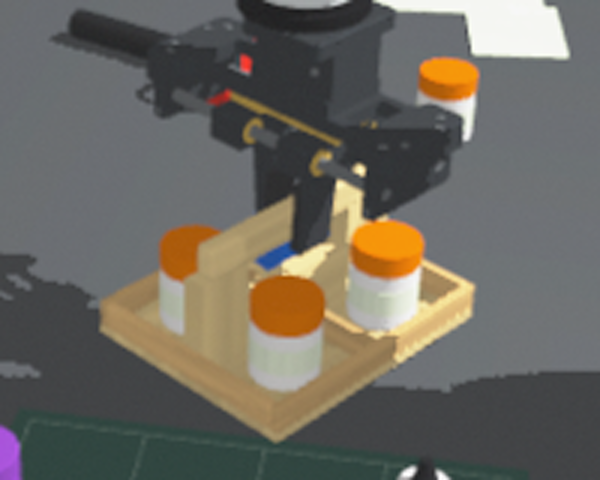

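The carrier is off the bench and level, carrying its full weight of about 8 N with almost no moment. I lift the remaining 13.5 cm gently.

>>> {"api": "move_arm", "payload": {
  "rows": [
    [[0,0,-0.02,0,0,0,0],[0,0,-0.06,0,0,0,0],[0,0,-0.11,0,0,0,0],[0,0,-0.16,0,0,0,0],[0,0,-0.21,0,0,0,0]]
  ]
}}

```text
t: 26.45
eef_pos: [0.5463, -0.0161, 0.1561]
ee_rot: [-1.57, -0.001, -0.569]
force: [0.2, -0.6, -7.7]
grip_width: 0.0133
```

>>> {"api": "move_arm", "payload": {
  "rows": [
    [[0,0,-0.05,0,0,0,0],[0,0,-0.1,0,0,0,0],[0,0,-0.15,0,0,0,0],[0,0,-0.2,0,0,0,0],[0,0,-0.23,0,0,0,0]]
  ]
}}

```text
t: 26.95
eef_pos: [0.5465, -0.0161, 0.225]
ee_rot: [-1.57, -0.001, -0.568]
force: [0.2, 0.9, -7.7]
grip_width: 0.0134
```

>>> {"api": "move_arm", "payload": {
  "rows": [
    [[0,0,-0.01,0,0,0,0],[0,0,-0.01,0,0,0,0],[0,0,-0.01,0,0,0,0],[0,0,-0.01,0,0,0,0],[0,0,-0.01,0,0,0,0]]
  ]
}}

```text
t: 27.45
eef_pos: [0.5457, -0.0161, 0.2258]
ee_rot: [-1.572, 0.001, -0.568]
force: [1.0, 0.4, -7.2]
grip_width: 0.0136
```

>>> {"api": "move_arm", "payload": {
  "rows": [
    [[0,0,0,0,0,0,0],[0,0,0,0,0,0,0],[0,0,0,0,0,0,0],[0,0,0,0,0,0,0],[0,0,0,0,0,0,0]]
  ]
}}

```text
t: 27.95
eef_pos: [0.546, -0.0161, 0.2263]
ee_rot: [-1.571, -0.0, -0.568]
force: [0.0, 0.8, -7.2]
grip_width: 0.0133
```

```bash
python3 - <<'E'
from h import *
to([.546,-.016,.2266],-32.4)
s=robot.observe();print(np.round(s['force'],1),np.round(s['ft_torque'],2),np.abs(s['qvel']).max())
im=viewer.read_camera('side');cv2.imwrite('pics/s9.png',im[:,:,::-1])
for n in('glue_bottle','brayer','clip','carrier','carrier_handle'):
  for d in spotter.mark_of('side',n)[:1]: print(n,np.round(d['position'],3),round(d['confidence'],2))
E
```

```text
at [ 0.546  -0.0161  0.2263] [-90.   -0.  -32.6] w 0.0133 t 27.95
shift [-0.    -0.001  0.   ] turn [-0.    -0.004  0.   ]
[ 0.   0.8 -7.2] [-0.07  0.13  0.02] 0.0013622103626211872
glue_bottle [ 0.445  0.185 -0.002] 0.8
carrier [ 0.544 -0.017  0.15 ] 0.81
carrier_handle [ 0.548 -0.016  0.228] 0.69
```

View pics/s9.png

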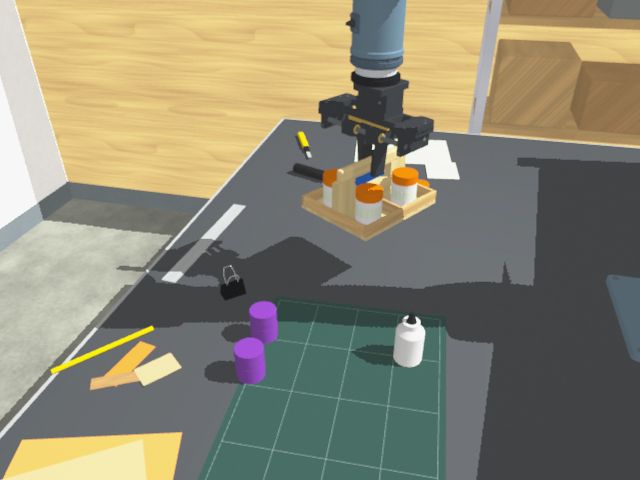

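The carrier hangs level at (370,200), about 15 cm up and still, with all three jars and the blue bottle in it. The glue bottle, clip and purple jars have not moved. I hand the job in.

```bash
python3 -c "
from station import ticket
print(ticket.close_job())"
```

```text
the job is handed in; nothing more can be done
None
```

I set the three orange-lidded jars from the cutting mat down one by one in the carrier's empty compartments. I let go of each only after feeling it touch the floor, at about 8–10 N. I then took the carrier by the rail with a 58 N grip, lifted it straight up and handed the job in while holding it, about 28 s in.

**Last checks:**
- **Height:** the carrier's underside is about 0.150 m above the bench, by both the tool position and the side camera.
- **Level and still:** the tool was vertical to within 0.1°, the joints were at rest, and the load was a steady 7–8 N with almost no moment. The carrier looked level in the side picture.
- **Load:** all three jars and the blue bottle were in their compartments.
- **Bystanders:** the glue bottle, the clip and the purple jars were where they started.

**Not fully checked:** in the last side view the raised carrier mostly hid the fourth jar and the roller, and the spotter found neither the roller nor the clip. The clip is plain to see in the picture. The arm never went near the fourth jar or the roller, and the fourth jar was unmoved in the last view before the lift.

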